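Screw down the loose wing nut of the nougat press

TASK

One of the two nougat presses has its big wing nut standing loose above its lid: screw that nut clockwise all the way down until it stops, by pushing its wings round with the fingertips, stroke after stroke, then take the hand away. Do not grip the wings, do not force the nut, and do not lift or shove the press; leave the other press, whose nut is already tight, and the things standing around as they are.

Things in the scene. Friction and masses are not known exactly. Their poses are not given: they have to be found in the camera images.
- press_a: The nougat press with the LOOSE wing nut, left or right of the other. About 3.5 kg, loose on the counter. Dark wooden base 146 x 120 mm on rubber feet, square aluminium mould (rim 110 mm), light wooden lid 98 mm square with a 44 mm steel washer in its middle. Origin: underside of the feet, on the axis of the stud at the middle of the lid; z up, +x towards the guide post, -x the open front.
- press_a_seat (a point): Centre of the washer's top, where the loose nut seats when tight: 64 mm above the counter. The fixed threaded stud, 15 mm thick, rises here to 111 mm above the counter and carries the big steel wing nut.
- press_a_post (a point): Top centre of the fixed upright steel guide post of press_a, 18 mm thick, 100 mm above the counter, its axis 64 mm from the stud's axis. The wings clear it by 7 mm, but a fingertip hardly passes between it and the nut: push the wings in strokes on the other sides and lift over (wing tops are at most 110 mm above the counter).
- press_a_nut (a joint): Angle of the loose wing nut, rad: 0 = fully down on the washer (hard stop), grows counter-clockwise from above. Starts at 4.5 to 7.5 (3/4 to 1 1/4 turn loose); tightening clockwise lowers it. 10 mm a turn (1.59 mm per rad), so the nut starts 7 to 12 mm above its washer. Light steady friction (0.05 N m, about 1.5 N at the wings); stays where left, no spring.
- press_a_hub (a point): On the loose nut's axis at mid-height of its wings, 18 mm above its underside; turns and sinks with it (82 mm above the counter when down). x along wing 1, -x along wing 2, z up. Hub 36 mm across, 30 high; two flat upright wings 9 mm thick reach 48 mm from the axis (96 tip to tip), ending in upright round lobes of 28 mm diameter, 4 to 32 mm above the underside.
- press_a_wing1_push: The half of wing 1 (4.5 mm of its thickness) whose face is pushed with a fingertip to tighten the nut. Origin: centre of that face's round lobe, 34 mm from the nut's axis, at mid-height of the wing; its y axis points straight out of the face, x outward along the wing, z up. Push against -y.
- press_a_wing1_back: The other half of wing 1, its opposite face (pushing here would loosen the nut). Origin: centre of this face's lobe, 34 mm from the nut's axis; -y points out of the face. Pressing hard on a wing's push and back faces together counts as gripping it.
- press_a_wing2_push: The half of wing 2 (4.5 mm of its thickness) whose face is pushed with a fingertip to tighten the nut. Origin: centre of that face's round lobe, 34 mm from the nut's axis, at mid-height of the wing; its y axis points straight out of the face, x outward along the wing, z up. Push against -y.
- press_a_wing2_back: The other half of wing 2, its opposite face (pushing here would loosen the nut). Origin: centre of this face's lobe, 34 mm from the nut's axis; -y points out of the face. Pressing hard on a wing's push and back faces together counts as gripping it.
- press_b: The second press, of the same make, with its wing nut already tight, down on its washer: to be left as it is. Loose on the counter, same sizes and frame as press_a. They stand side by side; which is left and which right varies.
- press_b_nut (a joint): Angle of the tight wing nut of press_b, rad, 0 = fully down; to be left there.
- jam_jar_2: Jam jar with a dark lid, 64 mm across, 99 mm tall, standing loose between the presses; not part of the job. Origin: centre of its underside.
- mustard_jar: Mustard jar with a yellow lid, 68 mm across, 112 mm tall, loose, at the left; not part of the job. Origin: centre of its underside.
- jam_jar_1: Jam jar with a red lid, 65 mm across, 97 mm tall, loose, at the right; not part of the job. Origin: centre of its underside.
- enamel_cup: Green and white cup, 64 x 89 mm, 48 mm tall, loose, at the left front; not part of the job. Origin: centre of its underside.
- dough_timer: Wind-up kitchen timer, 64 mm across, 56 mm tall, loose, near the back; not part of the job. Origin: centre of its underside.
- counter_pencil: Green pencil, 117 mm long, 7 mm thick, lying loose near the back; not part of the job. Origin: centre of its underside.
- tea_light: Tea light, 38 mm across, 15 mm tall, loose, near the back; not part of the job. Origin: centre of its underside.

How it is judged:
On the way:
1. the loose nut has been turned down to its last half turn (value of joint press_a_nut between 0.6 and 3.1 rad).
At the end, for the whole second after the job is handed in: The loose wing nut is down on its washer (within 0.3 rad, 17 degrees, of its stop), the tight nut is still down, and both presses stand level where they stood (the worked press within 25 mm, the other within 20 mm), at rest (value of joint each of press_a_nut, press_b_nut below 0.3 rad and angle between each of press_a, press_b's own z axis and vertical below 0.05 rad and linear speed of press_a below 0.01 m/s and distance of press_a from where it was at the start of the episode below 0.025 m and distance of press_b from where it was at the start of the episode below 0.02 m); the robot touches nothing.
It fails at once if a wing is gripped: pressed on both faces at once with over 6 N each ((contact force between the fingers and press_a_wing1_push above 6 N and contact force between the fingers and press_a_wing1_back above 6 N) or (contact force between the fingers and press_a_wing2_push above 6 N and contact force between the fingers and press_a_wing2_back above 6 N)).
It fails at once if the press or its nut is forced: over 45 N from the fingers (contact force between the fingers and press_a above 45 N).
It fails at once if the worked press is lifted over 8 mm, tipped over 0.1 rad or shoved over 25 mm (height (world z) of press_a above 0.008 m or angle between press_a's own z axis and vertical above 0.1 rad or distance of press_a from where it was at the start of the episode above 0.025 m).
It fails at once if the other press is moved over 20 mm or its nut turned over 0.3 rad (distance of press_b from where it was at the start of the episode above 0.02 m or value of joint press_b_nut above 0.3 rad).
It fails at once if a thing standing around is moved over 25 mm (distance of any of jam_jar_2, mustard_jar, jam_jar_1, enamel_cup, dough_timer, counter_pencil, tea_light from where it was at the start of the episode above 0.025 m).
It also fails if it takes over 72 s, if anything falls off the work surface, if the arm or the gripper's body presses on something with over 40 N, if the wrist force passes 120 N, or if a joint passes its speed limit or range.

ROBOT

A 6-joint arm with a two-finger parallel gripper is mounted at the origin on a cart in front of the work surface, level with it; the furniture and walls round the work are solid. World frame = base frame: x ahead of the robot, y to its left, z up, the work surface at z = 0. Lengths are in m, angles in rad, forces in N, time in s.
With the tool pointing down it reaches from about 0.375 to 0.9 m from the base axis. Payload 3.1 kg.
Tool frame: the origin (TCP) lies midway between the tips of the shut fingers; the grasp point (between the pads) lies 19 mm behind it; z points along the fingers, y is the line along which they close (so a half turn about z gives the same grasp; the last joint's range is limited). The gripper opens to 87 mm and grips with 3 to 60 N. Pads are 19 mm wide; open, the fingers measure 117 mm over their backs; the gripper's body (75 mm by 190 mm) begins 51 mm behind the grasp point.
Start: joints at [0.993, 0.527, 1.433, -0, 1.181, -0.178], TCP at [0.243, 0.576, 0.223] pointing down, gripper open.
Joint ranges: [-3.08, 3.08], [-0.75, 2.2], [0.22, 2.44], [-1.43, 4.57], [0, 2.65], [-2.85, 2.85]. Speed limits (rad/s): [2.79, 2.79, 3.14, 3.14, 3.14, 3.14].

INTERFACE

Orientations are given as a unit quaternion [x, y, z, w].
In Python, from rig import status, imaging, order gives the robot as it stands.
- The arm moves only by the tool arm_command, never from a script. Its argument "deltas" is one flat list of numbers, 5 for each row, row after row: the opening, from -1 (shut) to 1 (fully open), so that 0 is half open, then the shift along the tool's x, y, z in m, then the turn about the tool's z in rad. In form: [gripper, tx, ty, tz, roll, gripper, tx, ty, tz, roll, ...]. A call has 1 to 12 rows; each row shifts and turns the commanded pose from where the row before left it, along the tool's axes as they then stand; what a row does not reach is not made up. A row lasts 1/8 s, in which the tool goes at most 62.5 mm and 10.7 degrees, less where a joint would pass 70% of its speed; a pose out of reach is approached as far as the arm can. A call with a gripper value outside its range is refused whole. The fingers move at their own pace and stop on an object; "newtons" is the grip in N (left out, the last holds). Time passes only in rows, so rows that do not move let the fingers close. It gives the time, the measured TCP pose, the force, the opening and the grip force at its end, in the units of the state.
- status.get_obs(): the state, without advancing time (a new reading comes with each control period).
- imaging.camera(name): name is "scene" or "top" or "wrist"; returns (picture, depth): 384x512x3 uint8, red, green, blue; 384x512 float32, m along the optical axis (not along the pixel's ray), 0 where there is no reading.
- imaging.camera_params(name): a dict with "intrinsics" (3x3 intrinsics, pixels), "camera_from_world" (4x4, takes a point from world to camera coordinates). Camera axes: x right, y up, looking along -z (the intrinsics and any distortion apply to the point x, -y, -z); pixel columns grow to the right and rows downward; lengths in m; the calibration is good to about 2 mm. A picture is of the moment at which its call begins: read the wrist's pose just before it. camera_params takes no time and is no camera call; for the wrist camera it gives the pose at the moment of the call.
- order.hand_in(): hands the job in; it is judged then, once.
The state is a dict: "time": time; "q": joint angles; "joint_velocities": joint speeds; "joint_torque": joint torques, N m; "position": TCP position; "tool_rot": TCP orientation; "ft_force": force on the tool from outside, world axes, zero at the start; "moment": the same for the moment, N m; "grip_width": finger opening in m; "grip_force": force on a finger pad.
Only numpy, scipy, OpenCV 4.12 (cv2) and the standard library are available. Lean on these libraries where they do the work, as an engineer would, in place of code of your own. Each camera call takes 0.05 s, during which the arm holds its last target. There are 200 camera calls.

## Working session

There is one attempt and no reset: what is moved stays moved. The work goes in short steps, Python scripts to look and compute and a tool call to move; the robot and the scene stay as the last step left them, time stands still between calls to the robot, and variables do not carry over. Pictures are saved under pics/ and viewed, at most 10 in all, crops included, and the job is handed in when it is done.

Besides the shell and the picture viewer there is one more tool, called as name(argument=value, ...) on one line, values as JSON. arm_command: Moves the arm, as the interface text tells. Its arguments: {"type":"object","properties":{"deltas":{"type":"array"},"newtons":{"type":"number"}},"required":["deltas"]}

```bash
mkdir -p pics; cat > h.py <<'E'
import numpy as np,cv2
from rig import status,imaging,order
def cap(n):
    P=imaging.camera_params(n); im,d=imaging.camera(n); return im,d,P
def world(d,P):
    K=np.array(P["intrinsics"]);T=np.linalg.inv(np.array(P["camera_from_world"]))
    v,u=np.mgrid[:d.shape[0],:d.shape[1]]
    X=np.stack([(u-K[0,2])/K[0,0]*d,-(v-K[1,2])/K[1,1]*d,-d,np.ones_like(d)],-1)
    W=(X@T.T)[...,:3]; W[d==0]=np.nan; return W
E
python3 - <<'E'
from h import *
for n in("top","scene"):
    im,d,P=cap(n);np.savez(n+".npz",im=im,W=world(d,P));print(n,P.keys(),np.linalg.inv(P["camera_from_world"])[:3,3])
    cv2.imwrite(f"pics/{n}0.png",cv2.resize(im[...,::-1],(800,600)))
s=status.get_obs();print(s)
E
```

```text
top dict_keys(['intrinsics', 'camera_from_world']) [ 0.38853845 -0.013351    1.20232907]
scene dict_keys(['intrinsics', 'camera_from_world']) [-0.01259857 -0.69581708  0.89482111]
{'time': 0.1, 'q': array([ 9.92488085e-01,  5.28365536e-01,  1.43376555e+00, -1.30852109e-05,
        1.18140174e+00, -1.78497468e-01]), 'joint_velocities': array([ 0.00153389, -0.00237618, -0.00545023,  0.00073905,  0.00211565,
        0.00060389]), 'joint_torque': array([ 8.83100211e-05, -4.40985847e+01, -1.77149802e+01,  6.35359087e-02,
        5.34088165e-02, -1.96845633e-05]), 'position': array([0.24288831, 0.57516202, 0.22167694]), 'tool_rot': array([ 1.98574069e-01,  9.80085403e-01, -9.03696723e-04, -3.52764418e-04]), 'ft_force': array([ 0.69275349, -0.32945526,  0.09923055]), 'moment': array([ 0.00050963, -0.01627869,  0.0314154 ]), 'grip_force': 0.0, 'grip_width': 0.08713933951304557}
```

View pics/top0.png

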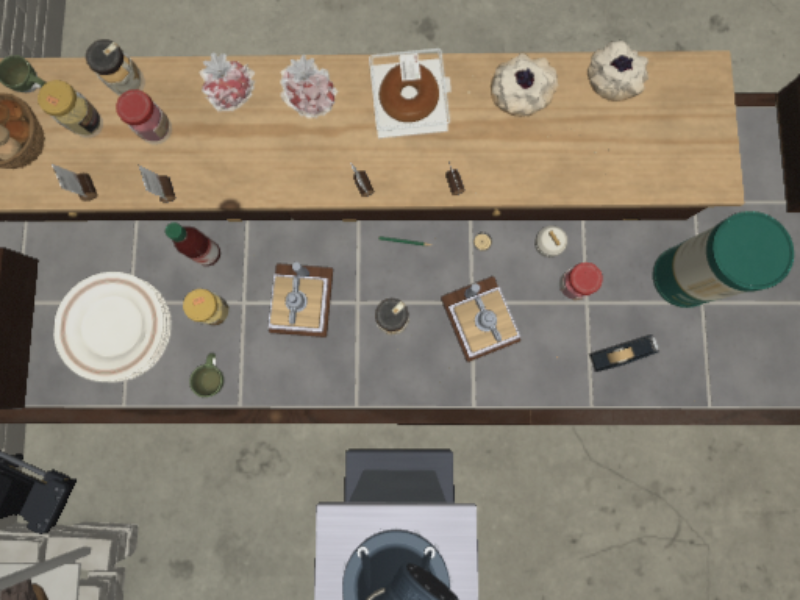

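View pics/scene0.png

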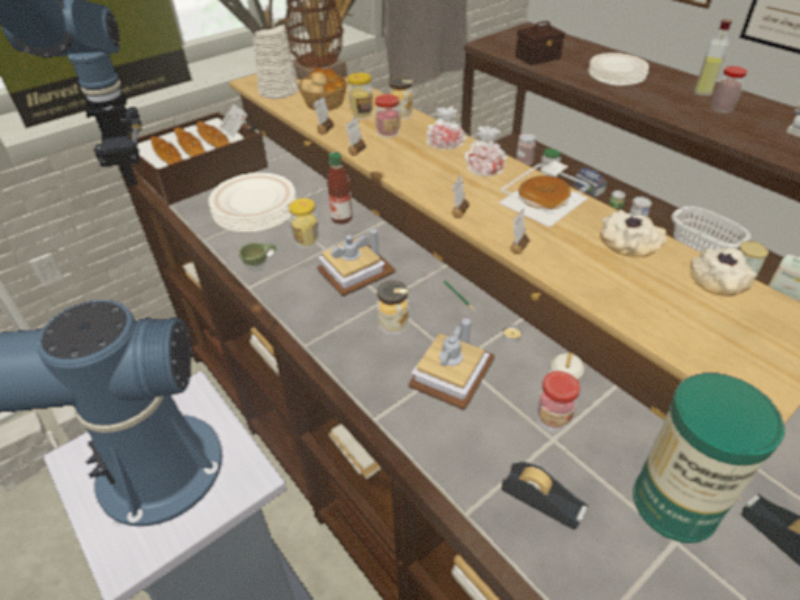

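The top view shows the left press at (297,300), its post at (297,268), and the right press at (485,318), its post at (475,287). The jam jar is between them at (392,315). Next I'll measure the nut heights and poses.

```bash
python3 - <<'E'
from h import *
z=np.load("top.npz");W=z["W"]
for nm,(u,v) in dict(L=(297,300),R=(485,318)).items():
    u=int(u*.64);v=int(v*.64)
    S=W[v-35:v+35,u-35:u+35].reshape(-1,3);S=S[np.isfinite(S).all(1)]
    print(nm,"hist",np.histogram(S[:,2],bins=np.arange(0,.125,.005))[0])
    lid=S[(S[:,2]>.052)&(S[:,2]<.068)];print(" lid",lid.mean(0),np.median(lid[:,2]),cv2.minAreaRect(lid[:,:2].astype(np.float32)))
    T=S[(S[:,2]>.084)]
    for p in T[np.lexsort((T[:,1],T[:,0]))]: print("  ",(p*1000).round().astype(int),end="")
    print()
E
```

```text
L hist [1298   26   53  280   97    4    2    7  120   82   25  359  390   34
   12    9   22   35   75   37   17    7   16    2]
 lid [0.54976731 0.19869013 0.06029205] 0.06019028151070316 ((0.5591421127319336, 0.19957762956619263), (0.09836681932210922, 0.11397876590490341), 85.36943054199219)
   [505 206  95]   [505 203  94]   [506 201  91]   [508 200  94]   [508 203  93]   [509 207  90]   [511 200  95]   [511 206  94]   [511 203  93]   [514 206  97]   [514 203  96]   [514 200  93]   [515 199  85]   [517 203  98]   [517 200  95]   [517 206  94]   [518 199  84]   [520 200  96]   [520 206  96]   [520 204  93]   [521 199  87]   [523 200  98]   [523 203  96]   [523 207  93]   [524 198  90]   [526 203  96]   [527 198  91]   [527 201  91]   [527 208  89]   [530 201  90]   [530 199  88]   [530 205  87]   [533 199  89]   [533 205  89]   [533 202  87]   [536 195  93]   [536 202  88]   [536 193  88]   [536 205  87]   [537 199  86]   [537 209  84]   [538 198  95]   [538 207  95]   [539 201  93]   [539 195  93]   [539 204  93]   [539 192  92]   [540 190  87]   [540 212  86]   [541 197  99]   
[... 6138 characters left out ...]
[ 552 -156  102]   [ 552 -153   99]   [ 553 -151   98]   [ 556 -157   97]   [ 556 -154   94]   [ 563 -149   91]   [ 564 -152   85]   [ 564 -146   84]   [ 564 -151  101]   [ 565 -154   98]   [ 565 -148   97]   [ 565 -145   97]   [ 567 -147  102]   [ 567 -154  100]   [ 567 -151  100]   [ 568 -145   99]   [ 568 -157   98]   [ 568 -142   96]   [ 571 -148  100]   [ 571 -157   99]   [ 571 -151   99]   [ 571 -145   99]   [ 571 -154   98]   [ 571 -142   96]   [ 573 -153  103]   [ 573 -148  101]   [ 573 -157  100]   [ 573 -142  100]   [ 574 -151   97]   [ 574 -145   96]   [ 576 -145  103]   [ 576 -154  101]   [ 577 -148   99]   [ 577 -151   98]   [ 577 -157   97]   [ 579 -148  101]   [ 580 -151   98]
```

The right press is the loose one: wing tops are about 106 mm, so the nut is about 10 mm up. Its stud is near (0.512,-0.173) and its wings lie along about 26°, almost in line with the post. I'll straddle the hub with the fingers about 56 mm apart and push both wings at once by rolling the tool, which gives a pure couple. First I'll move above it.

arm_command(deltas=[0.29,-0.02,-0.022,0,0,0.29,-0.04,-0.043,0,0,0.29,-0.04,-0.043,0,0,0.29,-0.04,-0.043,0,0,0.29,-0.04,-0.043,0,0,0.29,-0.04,-0.043,0,0,0.29,-0.04,-0.043,0,0,0.29,-0.04,-0.043,0,0,0.29,-0.04,-0.043,0,0,0.29,-0.04,-0.043,0,0,0.29,-0.04,-0.043,0,0,0.29,-0.04,-0.043,0,0])

```text
time: 1.6
position: [0.4745, -0.0612, 0.2224]
tool_rot: [0.199, 0.98, 0.0, -0.0]
ft_force: [0.5, 0.6, 0.3]
grip_width: 0.0562
grip_force: 0.0
```

arm_command(deltas=[0.29,-0.04,-0.043,0,0,0.29,-0.03,-0.035,0,0,0.29,-0.009,-0.011,0,0,0.29,0,0,0,-0.12,0.29,0,0,0,-0.12,0.29,0,0,0,-0.12,0.29,0,0,0,-0.13,0.29,0,0,0,0,0.29,0,0,0,0])

```text
time: 2.72
position: [0.5121, -0.1713, 0.2224]
tool_rot: [-0.044, 0.999, 0.0, -0.0]
ft_force: [0.6, 0.7, 0.2]
grip_width: 0.0564
grip_force: 0.0
```

```bash
python3 - <<'E'
from h import *
s=status.get_obs();print(s)
im,d,P=cap("wrist");W=world(d,P);np.savez("w1.npz",im=im,W=W,**P)
cv2.imwrite("pics/w1.png",im[...,::-1])
print(np.linalg.inv(P["camera_from_world"])[:3,3])
S=W.reshape(-1,3);S=S[np.isfinite(S).all(1)];S=S[np.hypot(S[:,0]-.512,S[:,1]+.173)<.09]
print(np.histogram(S[:,2],bins=np.arange(.05,.12,.004)))
t=S[(S[:,2]>.107)&(S[:,2]<.116)];print("stud",t.mean(0),len(t))
E
```

```text
{'time': 2.725, 'q': array([-5.29909482e-01,  4.13837834e-01,  1.64584371e+00,  2.13378466e-04,
        1.08279001e+00, -2.18979450e+00]), 'joint_velocities': array([-4.39082599e-03,  8.57798398e-05, -5.89981789e-03,  9.95455207e-04,
       -1.24928172e-03, -7.92677819e-03]), 'joint_torque': array([ 2.88274989e-02, -3.72234142e+01, -1.61773539e+01, -6.29128958e-02,
        4.94300597e-02,  4.21857694e-03]), 'position': array([ 0.51207523, -0.17126158,  0.22240893]), 'tool_rot': array([-4.44795985e-02,  9.99010192e-01,  3.17876510e-04, -3.17718193e-04]), 'ft_force': array([0.64476121, 0.66747743, 0.184212  ]), 'moment': array([ 0.00921179, -0.01587872,  0.02075041]), 'grip_force': 0.0, 'grip_width': 0.056442928598805335}
[ 0.44146638 -0.17728501  0.38438391]
(array([  17,  276, 5314,  250,   10,   13,   22,   47,   68,   64,   80,
        185,  492,  670,  107,  131,    0]), array([0.05 , 0.054, 0.058, 0.062, 0.066, 0.07 , 0.074, 0.078, 0.082,
       0.086, 0.09 , 0.094, 0.098, 0.102, 0.106, 0.11 , 0.114, 0.118]))
stud [ 0.50988391 -0.17573046  0.11012887] 203
```

View pics/w1.png

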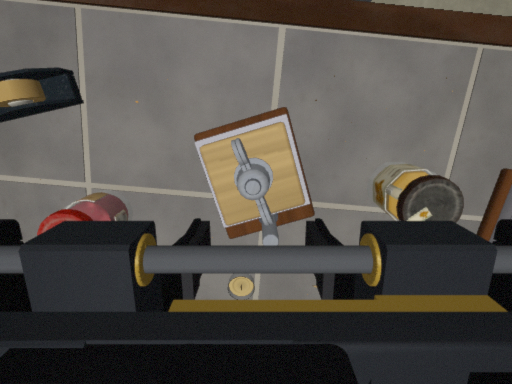

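The wrist view shows the nut at (252,180), with wings running from (238,148) to (270,238), where the lower one meets the post. The fingers lie across the wings, so I'll centre and descend to 78 mm.

arm_command(deltas=[0.29,0.0013,-0.003,0.02,0,0.29,0,0,0.04,0,0.29,0,0,0.03,0,0.29,0,0,0.02,0,0.29,0,0,0.015,0,0.29,0,0,0.01,0,0.29,0,0,0.009,0,0.29,0,0,0,0])

```text
time: 3.78
position: [0.5112, -0.175, 0.0782]
tool_rot: [-0.045, 0.999, 0.0, -0.0]
ft_force: [-0.4, -0.3, -1.0]
grip_width: 0.0563
grip_force: 0.0
```

arm_command(deltas=[0.29,0,0,0,0.08,0.29,0,0,0,0.1,0.29,0,0,0,0.1,0.29,0,0,0,0.1,0.29,0,0,0,0.1,0.29,0,0,0,0.1,0.29,0,0,0,0.1,0.29,0,0,0,0.1,0.29,0,0,0,0.0])

```text
time: 4.9
position: [0.512, -0.1756, 0.0792]
tool_rot: [0.338, 0.941, -0.0, 0.001]
ft_force: [-0.3, 0.1, 0.2]
grip_width: 0.0563
grip_force: 0.3
```

```bash
python3 - <<'E'
from h import *
s=status.get_obs()
for k in("time","q","position","ft_force","moment","grip_width"):print(k,s[k])
im,d,P=cap("wrist");np.savez("w2.npz",im=im,W=world(d,P))
im2,d,P=cap("scene");cv2.imwrite("pics/w2.png",np.hstack([cv2.resize(im,(400,300)),cv2.resize(im2[190:270,240:350],(400,300))])[...,::-1])
E
```

```text
time 4.9
q [-5.36823011e-01  6.29823552e-01  1.76356151e+00 -1.19222028e-04
  7.46283902e-01 -1.41890240e+00]
position [ 0.51201338 -0.17556858  0.079214  ]
ft_force [-0.30369378  0.08190179  0.20319437]
moment [-0.13493966 -0.07918437 -0.0446951 ]
grip_width 0.05634859302193397
```

View pics/w2.png

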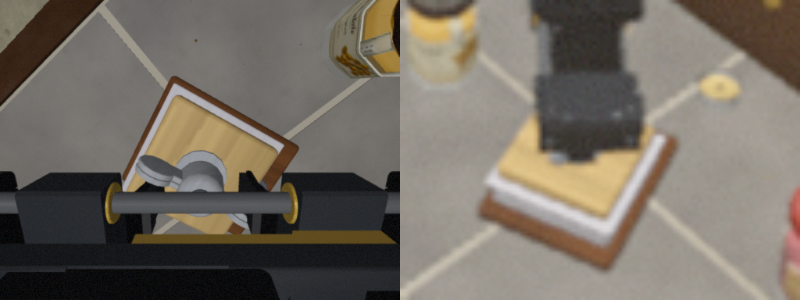

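The nut is turning: the wing is now pressed near finger contact at (160,170), and Mz is about −0.05, which matches the friction. I'll continue, passing the post carefully.

arm_command(deltas=[0.29,0,0,0,0.1,0.29,0,0,0,0.1,0.29,0,0,0,0.1,0.29,0,0,0,0.1])

```text
time: 5.5
position: [0.5122, -0.1759, 0.0789]
tool_rot: [0.519, 0.855, -0.0, 0.001]
ft_force: [0.2, -1.8, -1.8]
grip_width: 0.0557
grip_force: 0.9
```

arm_command(deltas=[0.29,0,0,0,0.1,0.29,0,0,0,0.1,0.29,0,0,0,0.1,0.29,0,0,0,0.1])

```text
time: 6.0
position: [0.5118, -0.1758, 0.0788]
tool_rot: [0.678, 0.735, -0.0, 0.001]
ft_force: [0.4, -1.4, -1.1]
grip_width: 0.0562
grip_force: 0.8
```

```bash
python3 - <<'E'
from h import *
s=status.get_obs()
for k in("time","q","position","ft_force","moment","grip_width"):print(k,s[k])
im,d,P=cap("wrist");W=world(d,P);np.savez("w3.npz",im=im,W=W)
S=W.reshape(-1,3);S=S[np.isfinite(S).all(1)]
L=S[(abs(S[:,2]-.06)<.003)&(np.hypot(S[:,0]-.511,S[:,1]+.174)<.09)]
print(len(L),L.mean(0))
E
```

```text
time 6.0
q [-5.37128257e-01  6.30635436e-01  1.76370024e+00 -9.53298648e-04
  7.45804161e-01 -6.15892414e-01]
position [ 0.51178121 -0.17581973  0.07875882]
ft_force [ 0.3731398  -1.35162185 -1.14863522]
moment [-0.43346538 -0.02352848  0.03626916]
grip_width 0.05620113041405981
10790 [ 0.51013753 -0.15812797  0.05961455]
```

It passed the post with small forces. I'll continue the stroke to about q6 = 2.5.

arm_command(deltas=[0.29,0,0,0,0.12,0.29,0,0,0,0.12,0.29,0,0,0,0.12,0.29,0,0,0,0.12,0.29,0,0,0,0.12,0.29,0,0,0,0.12,0.29,0,0,0,0.12,0.29,0,0,0,0.12])

```text
time: 7.05
position: [0.511, -0.1751, 0.0785]
tool_rot: [0.941, 0.338, -0.0, -0.0]
ft_force: [0.3, -1.1, -0.7]
grip_width: 0.056
grip_force: 0.9
```

arm_command(deltas=[0.29,0,0,0,0.12,0.29,0,0,0,0.12,0.29,0,0,0,0.12,0.29,0,0,0,0.12,0.29,0,0,0,0.12,0.29,0,0,0,0.12,0.29,0,0,0,0.12,0.29,0,0,0,0.12])

```text
time: 8.05
position: [0.5119, -0.1753, 0.0786]
tool_rot: [0.991, -0.134, 0.001, 0.0]
ft_force: [0.7, -1.8, -1.2]
grip_width: 0.0562
grip_force: 0.9
```

arm_command(deltas=[0.29,0,0,0,0.12,0.29,0,0,0,0.12,0.29,0,0,0,0.12,0.29,0,0,0,0.12,0.29,0,0,0,0.12,0.29,0,0,0,0.12,0.29,0,0,0,0.12,0.29,0,0,0,0.12,0.29,0,0,0,0.12])

```text
time: 9.18
position: [0.5118, -0.1757, 0.0787]
tool_rot: [0.781, -0.625, 0.001, 0.0]
ft_force: [0.4, -1.9, -1.1]
grip_width: 0.0558
grip_force: 0.9
```

```bash
python3 - <<'E'
from h import *
s=status.get_obs()
for k in("time","q","position","ft_force","moment","grip_width"):print(k,s[k])
E
```

```text
time 9.175
q [-5.37035282e-01  6.30695020e-01  1.76374940e+00 -7.48100640e-04
  7.45803048e-01  2.38358453e+00]
position [ 0.51178127 -0.17571294  0.07871825]
ft_force [ 0.38230437 -1.86519856 -1.11638658]
moment [-0.22215199  0.0243354   0.0575221 ]
grip_width 0.05575774166295232
```

arm_command(deltas=[0.29,0,0,0,0.1,0.29,0,0,0,0.1,0.29,0,0,0,0.08,0.29,0,0,0,0,0.29,0,0,0,-0.1,0.29,0,0,0,-0.1,0.29,0,0,-0.01,0,0.29,0,0,-0.02,0,0.29,0,0,-0.02,0,0.29,0,0,0,0])

```text
time: 10.42
position: [0.5125, -0.1756, 0.1305]
tool_rot: [0.756, -0.655, 0.002, -0.0]
ft_force: [0.1, -0.2, 0.0]
grip_width: 0.0561
grip_force: 0.0
```

arm_command(deltas=[0.29,0,0,0,-0.175,0.29,0,0,0,-0.175,0.29,0,0,0,-0.175,0.29,0,0,0,-0.175,0.29,0,0,0,-0.175,0.29,0,0,0,-0.175,0.29,0,0,0,-0.175,0.29,0,0,0,-0.175,0.29,0,0,0,-0.175])

```text
time: 11.55
position: [0.5108, -0.1747, 0.1279]
tool_rot: [0.997, 0.076, -0.001, -0.001]
ft_force: [0.1, 1.0, -0.1]
grip_width: 0.0559
grip_force: 0.0
```

arm_command(deltas=[0.29,0,0,0,-0.175,0.29,0,0,0,-0.175,0.29,0,0,0,-0.175,0.29,0,0,0,-0.175,0.29,0,0,0,-0.175,0.29,0,0,0,-0.175,0.29,0,0,0,-0.175,0.29,0,0,0,-0.175,0.29,0,0,0,-0.175,0.29,0,0,0,0])

```text
time: 12.8
position: [0.5109, -0.1748, 0.128]
tool_rot: [0.653, 0.758, -0.0, -0.001]
ft_force: [-1.6, -0.1, -0.2]
grip_width: 0.0566
grip_force: 0.0
```

```bash
python3 - <<'E'
from h import *
s=status.get_obs()
for k in("time","q","position","ft_force","moment","grip_width"):print(k,s[k])
R=[]
for n in("wrist","top"):
    im,d,P=cap(n);W=world(d,P);S=W.reshape(-1,3);S=S[np.isfinite(S).all(1)]
    L=S[(abs(S[:,2]-.06)<.003)&(np.hypot(S[:,0]-.511,S[:,1]+.174)<.09)];print(n,len(L),cv2.minAreaRect(L[:,:2].astype(np.float32)))
    R.append(im)
    N=S[(S[:,2]>.08)&(S[:,2]<.112)&(np.hypot(S[:,0]-.511,S[:,1]+.1745)<.052)&(np.hypot(S[:,0]-.511,S[:,1]+.1745)>.022)]
    print(np.c_[np.degrees(np.arctan2(N[:,1]+.1745,N[:,0]-.511)),N[:,2]*1000][::max(1,len(N)//25)].round().astype(int).tolist())
cv2.imwrite("pics/w4.png",np.hstack([cv2.resize(R[0],(400,300)),cv2.resize(R[1][150:255,220:360],(400,300))])[...,::-1])
E
```

```text
time 12.8
q [-5.36743021e-01  5.49132589e-01  1.73375197e+00  1.37814323e-04
  8.60086832e-01 -6.85623356e-01]
position [ 0.51091004 -0.17479686  0.12797248]
ft_force [-1.57558263 -0.12309905 -0.22077869]
moment [-0.05448989  0.01803693 -0.00447597]
grip_width 0.05658593833813992
wrist 8005 ((0.5196524262428284, -0.16735628247261047), (0.11948777735233307, 0.08929280191659927), 22.264280319213867)
[[145, 86], [146, 93], [143, 95], [146, 95], [152, 94], [144, 97], [155, 93], [148, 98], [142, 94], [155, 96], [151, 97], [145, 100], [141, 95], [156, 99], [152, 96], [143, 95], [151, 96], [152, 95], [159, 94], [-24, 92], [-32, 94], [-39, 92], [-25, 93], [-36, 95], [-26, 95], [-38, 98]]
top 39 ((0.5375979542732239, -0.12164463102817535), (0.019279200583696365, 0.034974031150341034), 61.711734771728516)
[]
```

View pics/w4.png

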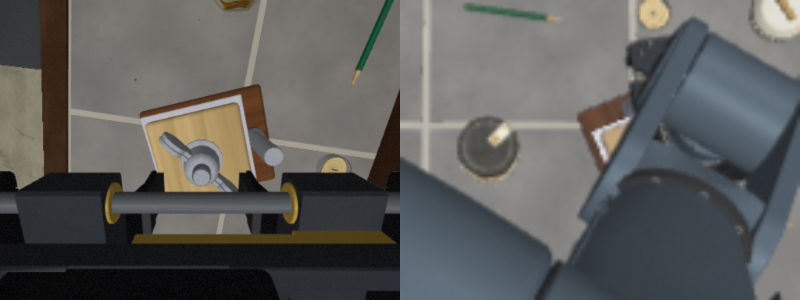

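The wrist view shows the wings at about 149°/−31° with the press unmoved. About 120° of nut turn remains, and the fingers clear the wings. I'll descend and make the second stroke.

arm_command(deltas=[0.29,0,0,0.02,0,0.29,0,0,0.02,0,0.29,0,0,0.01,0,0.29,0,0,0,0])

```text
time: 13.4
position: [0.511, -0.1749, 0.0779]
tool_rot: [0.652, 0.758, -0.0, -0.001]
ft_force: [0.2, 0.3, 0.5]
grip_width: 0.0562
grip_force: 0.0
```

arm_command(deltas=[0.29,0,0,0,0.12,0.29,0,0,0,0.12,0.29,0,0,0,0.12,0.29,0,0,0,0.12,0.29,0,0,0,0.12,0.29,0,0,0,0.12,0.29,0,0,0,0.12,0.29,0,0,0,0.12])

```text
time: 14.4
position: [0.5113, -0.1757, 0.0793]
tool_rot: [0.929, 0.37, -0.0, 0.001]
ft_force: [-2.0, -1.3, -1.4]
grip_width: 0.0562
grip_force: 0.8
```

arm_command(deltas=[0.29,0,0,0,0.12,0.29,0,0,0,0.12,0.29,0,0,0,0.1,0.29,0,0,0,0.1,0.29,0,0,0,0.1,0.29,0,0,0,0.1,0.29,0,0,0,0.1,0.29,0,0,0,0.1])

```text
time: 15.4
position: [0.5117, -0.1754, 0.0792]
tool_rot: [0.999, -0.041, 0.0, 0.0]
ft_force: [0.2, -0.7, -1.3]
grip_width: 0.056
grip_force: 0.9
```

```bash
cat > st.py <<'E'
from h import *
s=status.get_obs()
for k in("time","q","position","ft_force","moment","grip_force"):print(k,np.round(s[k],3))
E
python3 st.py
```

```text
time 15.4
q [-0.537  0.63   1.764 -0.     0.747  1.116]
position [ 0.512 -0.175  0.079]
ft_force [ 0.17  -0.659 -1.269]
moment [-0.055  0.131  0.061]
grip_force 0.898
```

arm_command(deltas=[0.29,0,0,0,0.06,0.29,0,0,0,0.06,0.29,0,0,0,0.06,0.29,0,0,0,0.06])

```text
time: 15.9
position: [0.512, -0.1755, 0.0793]
tool_rot: [0.987, -0.16, 0.001, 0.0]
ft_force: [-0.1, 0.1, -0.7]
grip_width: 0.0564
grip_force: 0.9
```

arm_command(deltas=[0.29,0,0,0,0.05,0.29,0,0,0,0.05,0.29,0,0,0,0,0.29,0,0,0,0])

```text
time: 16.4
position: [0.5119, -0.1755, 0.0791]
tool_rot: [0.978, -0.207, 0.001, 0.0]
ft_force: [0.5, -0.7, 0.5]
grip_width: 0.0558
grip_force: 0.3
```

```bash
python3 st.py
```

```text
time 16.4
q [-0.537  0.63   1.764 -0.     0.746  1.452]
position [ 0.512 -0.175  0.079]
ft_force [ 0.457 -0.718  0.493]
moment [-0.051  0.109  0.009]
grip_force 0.333
```

arm_command(deltas=[0.29,0,0,0,0.04,0.29,0,0,0,0.04,0.29,0,0,0,0.04])

```text
time: 16.77
position: [0.512, -0.1756, 0.079]
tool_rot: [0.964, -0.266, 0.001, 0.0]
ft_force: [0.5, -2.0, -0.3]
grip_width: 0.0565
grip_force: 0.8
```

```bash
python3 st.py
```

```text
time 16.775
q [-0.537  0.63   1.763 -0.     0.746  1.573]
position [ 0.512 -0.176  0.079]
ft_force [ 0.453 -1.995 -0.329]
moment [-0.163  0.105  0.048]
grip_force 0.838
```

arm_command(deltas=[0.29,0,0,0,0.04,0.29,0,0,0,0.04])

```text
time: 17.02
position: [0.5121, -0.1756, 0.0789]
tool_rot: [0.953, -0.305, 0.001, 0.0]
ft_force: [0.4, -0.9, -0.6]
grip_width: 0.056
grip_force: 0.9
```

```bash
python3 st.py
```

```text
time 17.025
q [-0.537  0.63   1.763 -0.     0.746  1.653]
position [ 0.512 -0.176  0.079]
ft_force [ 0.437 -0.905 -0.551]
moment [-0.218 -0.02   0.054]
grip_force 0.851
```

arm_command(deltas=[0.29,0,0,0,0.04,0.29,0,0,0,0.04])

```text
time: 17.27
position: [0.5121, -0.1757, 0.0789]
tool_rot: [0.94, -0.342, 0.001, 0.0]
ft_force: [0.7, -1.2, -2.1]
grip_width: 0.0557
grip_force: 0.9
```

```bash
python3 st.py
```

```text
time 17.275
q [-0.537  0.63   1.763 -0.     0.746  1.733]
position [ 0.512 -0.176  0.079]
ft_force [ 0.727 -1.207 -2.07 ]
moment [-0.169  0.087  0.056]
grip_force 0.859
```

arm_command(deltas=[0.29,0,0,0,0.04,0.29,0,0,0,0.02])

```text
time: 17.52
position: [0.5121, -0.1758, 0.0788]
tool_rot: [0.929, -0.369, 0.001, 0.0]
ft_force: [0.8, -1.0, -0.9]
grip_width: 0.0561
grip_force: 9.4
```

```bash
python3 st.py
```

```text
time 17.525
q [-5.370e-01  6.310e-01  1.763e+00 -1.000e-03  7.460e-01  1.791e+00]
position [ 0.512 -0.176  0.079]
ft_force [ 0.774 -0.972 -0.907]
moment [-0.144 -0.111  0.566]
grip_force 9.39
```

arm_command(deltas=[0.29,0,0,0,0.02,0.29,0,0,0,0.02])

```text
time: 17.77
position: [0.5121, -0.1758, 0.0788]
tool_rot: [0.922, -0.388, 0.001, 0.001]
ft_force: [1.5, -2.5, -0.2]
grip_width: 0.056
grip_force: 20.3
```

```bash
python3 st.py
```

```text
time 17.775
q [-0.537  0.631  1.763 -0.002  0.745  1.831]
position [ 0.512 -0.176  0.079]
ft_force [ 1.493 -2.465 -0.181]
moment [-0.237 -0.26   1.248]
grip_force 20.305
```

Mz jumped to 1.25 N·m, so the nut is on its stop. I'll back off, lift away and look.

arm_command(deltas=[0.29,0,0,0,-0.06,0.29,0,0,0,-0.1,0.29,0,0,0,-0.1,0.29,0,0,-0.01,0,0.29,0,0,-0.03,0,0.29,0,0,-0.05,0,0.29,0,0,-0.05,0,0.29,0,0,-0.02,0,0.29,0,0,0,0,0.29,0,0,0,0])

```text
time: 19.02
position: [0.5104, -0.1744, 0.2377]
tool_rot: [0.964, -0.267, -0.001, -0.0]
ft_force: [0.7, 0.4, -1.0]
grip_width: 0.0562
grip_force: 0.0
```

```bash
python3 st.py; python3 - <<'E'
from h import *
im,d,P=cap("wrist");W=world(d,P);S=W.reshape(-1,3);S=S[np.isfinite(S).all(1)]
r=np.hypot(S[:,0]-.511,S[:,1]+.1745);N=S[(S[:,2]>.085)&(S[:,2]<.112)&(r<.048)&(r>.026)]
a=np.degrees(np.arctan2(N[:,1]+.1745,N[:,0]-.511))%180
print("wing angle",np.median(a),"top z pct",np.percentile(N[:,2],[50,80,90,95]))
cv2.imwrite("pics/w5.png",im[...,::-1])
E
```

```text
time 19.025
q [-0.537  0.395  1.628  0.     1.121  1.573]
position [ 0.51  -0.174  0.238]
ft_force [ 0.719  0.376 -1.045]
moment [0.02  0.155 0.003]
grip_force 0.0
wing angle 21.498524463602905 top z pct [0.09377929 0.09503156 0.09552589 0.09589869]
```

View pics/w5.png

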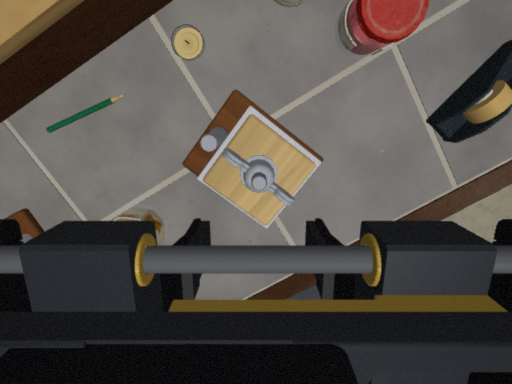

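The wing tops are at 96 mm, so the nut is seated. The wings are in line with the post at (212,138), the press hasn't moved, and the hand is clear. Handing in.

```bash
python3 -c "
from rig import order;print(order.hand_in())"
```

```text
the job is handed in; nothing more can be done
None
```

The right-hand press's loose nut is screwed down to its stop (wing tops measured at 96 mm, the seated height), the hand is clear, and the job was handed in at about 19 s; the hand-in call returned no verdict.

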